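# Put the washed cutlery away in the drawer organiser

### The arm

A 6-joint arm with a two-finger parallel gripper is mounted at the origin on the work surface. World frame = base frame: x ahead of the robot, y to its left, z up, the work surface at z = 0. Lengths are in m, angles in rad, forces in N, time in s.
With the tool pointing down it reaches from about 0.375 to 0.9 m from the base axis. Payload 3.1 kg.
Tool frame: the origin (TCP) lies between the finger pads; the fingertips stand 17 mm ahead of it and the grasp point (between the pads) lies 2 mm behind it; z points along the fingers, y is the line along which they close (so a half turn about z gives the same grasp; the last joint's range is limited). The gripper opens to 85 mm and grips with 20 to 120 N. Pads are 22 mm wide; open, the fingers measure 114 mm over their backs; the gripper's body (76 mm by 85 mm) begins 54 mm behind the grasp point. The pads swing forward as they close: fully open they stand 13 mm farther back than shut.
Start: joints at [-1.359, 0.527, 1.433, -0, 1.181, -0.178], TCP at [0.238, -0.578, 0.248] pointing down, gripper open.
Joint ranges: [-3.08, 3.08], [-0.75, 2.2], [0.22, 2.44], [-1.43, 4.57], [0, 2.65], [-2.85, 2.85]. Speed limits (rad/s): [2.79, 2.79, 3.14, 3.14, 3.14, 3.14].

### API

Orientations are given as a unit quaternion [x, y, z, w].
In Python, from station import sense, vision, order gives the robot as it stands.
- The arm moves only by the shell command python3 -m crank 'ROWS' [OPENING] [FORCE]. ROWS is JSON, a list of rows, each an object with "dp": the shift along the world's x, y, z in units of 30 mm (1.0 is 30 mm), a list of three; "angular": the turn, a rotation vector about the world's x, y, z in degrees, a list of three. In form: [{"dp": [dx, dy, dz], "angular": [ax, ay, az]}, ...]. A call has 1 to 20 rows; each row shifts and turns the commanded pose from where the row before left it; what a row does not reach is not made up. A row lasts 1/10 s, in which the tool goes at most 50 mm and 8.59 degrees, less where a joint would pass 70% of its speed; a pose out of reach is approached as far as the arm can. A call is refused whole if a number of a shift passes 1 or a number of a turn 8.59, either way. A call with a gripper value outside its range is refused whole. OPENING is the closure, from 0 (fully open) to 1 (shut), set as the call begins (- or left out, the last holds). The fingers move at their own pace and stop on an object; FORCE is the grip in N (left out, the last holds). Time passes only in rows, so rows that do not move let the fingers close. It gives the time, the measured TCP pose, the force, the opening and the grip force at its end, in the units of the state.
- sense(): the state, without advancing time (a new reading comes with each control period).
- vision.snapshot(name): name is "scene" or "top" or "wrist"; returns a dict with "image" (480x640x3 uint8, blue, green, red), "range_z" (480x640 float32, m along the optical axis (not along the pixel's ray), 0 where there is no reading), "mtx" (3x3 intrinsics, pixels), "pose" (4x4, takes a point from camera to world coordinates); the wrist camera has in their place "mount" (4x4, takes a point from camera to tool coordinates, whose origin is the TCP and whose axes are the flange's). Camera axes: x right, y down, z forward; pixel columns grow to the right and rows downward; lengths in m; the calibration is good to about 2 mm. A picture is of the moment at which its call begins: read the wrist's pose just before it.
- order.sign_off(): hands the job in; it is judged then, once.
The state is a dict: "t": time; "q": joint angles; "qd": joint speeds; "tau": joint torques, N m; "tcp_pos": TCP position; "tool_rot": TCP orientation; "force": force on the tool from outside, world axes, zero at the start; "ft_torque": the same for the moment, N m; "finger_gap": opening from 0.0 (shut) to 1.0 (fully open); "gripper_force": force on a finger pad.
Only numpy, scipy, OpenCV 4.12 (cv2) and the standard library are available. Lean on these libraries where they do the work, as an engineer would, in place of code of your own. Each camera call takes 0.05 s, during which the arm holds its last target. There are 200 camera calls.

### The job

The washed cutlery lies mixed on the draining mat beside the sink. Put all five pieces away in the organiser, each in the box that already holds its own kind, lying down along the box with its handle at the end nearer the robot like the piece already there, and completely inside. Leave the small upturned dish and the round pastry cutter where they are on the mat.

Things in the scene. Friction and masses are not known exactly. Their poses are not given: they have to be found in the camera images.
- knife_a: Table knife. Black handle 100 long, 15 wide, 12 mm thick, steel blade with a round tip. Origin: underside of the handle, mid-length; x points to the blade, z up. Reaches from x = -50 mm (butt) to +160 mm (tip); steel 21 mm wide, at most 11 mm high. About 60 g, balance at about x = +25 mm. Starts flat on the 5 mm thick grey mat, head pointing away from the robot.
- knife_b: Table knife, the same as the other. Black handle 100 long, 15 wide, 12 mm thick, steel blade with a round tip. Origin: underside of the handle, mid-length; x points to the blade, z up. Reaches from x = -50 mm (butt) to +160 mm (tip); steel 21 mm wide, at most 11 mm high. About 60 g, balance at about x = +25 mm. Starts flat on the 5 mm thick grey mat, head pointing towards the robot.
- fork_a: Table fork. Black handle 100 long, 15 wide, 12 mm thick, steel neck and four-tined head. Origin: underside of the handle, mid-length; x points to the tines, z up. Reaches from x = -50 mm (butt) to +149 mm (tip); steel 26 mm wide, at most 11 mm high. About 50 g, balance at about x = +25 mm. Starts flat on the 5 mm thick grey mat, head pointing away from the robot.
- fork_b: Table fork, the same as the other. Black handle 100 long, 15 wide, 12 mm thick, steel neck and four-tined head. Origin: underside of the handle, mid-length; x points to the tines, z up. Reaches from x = -50 mm (butt) to +149 mm (tip); steel 26 mm wide, at most 11 mm high. About 50 g, balance at about x = +25 mm. Starts flat on the 5 mm thick grey mat, head pointing away from the robot.
- spoon: Soup spoon. Black handle 100 long, 15 wide, 12 mm thick, steel neck and round bowl. Origin: underside of the handle, mid-length; x points to the bowl, z up. Reaches from x = -50 mm (butt) to +138 mm (tip); steel 43 mm wide, at most 11 mm high. About 52 g, balance at about x = +25 mm. Starts flat on the 5 mm thick grey mat, head pointing towards the robot.
- knife_box: One of three equal fixed white boxes side by side in a dark tray: the one with a loose table knife in it (at most 12 mm high, 13 to 20 mm to +y of the middle, handle at -x; may be nudged or lain on). 254 long (x), 94 wide (y), 50 mm high; walls, floor 5 mm. Origin: centre of underside, 6 mm above the table; x away from the robot, z up.
- fork_box: One of three equal fixed white boxes side by side in a dark tray: the one with a loose table fork in it (at most 12 mm high, 13 to 20 mm to +y of the middle, handle at -x; may be nudged or lain on). 254 long (x), 94 wide (y), 50 mm high; walls, floor 5 mm. Origin: centre of underside, 6 mm above the table; x away from the robot, z up.
- spoon_box: One of three equal fixed white boxes side by side in a dark tray: the one with a loose soup spoon in it (at most 12 mm high, 13 to 20 mm to +y of the middle, handle at -x; may be nudged or lain on). 254 long (x), 94 wide (y), 50 mm high; walls, floor 5 mm. Origin: centre of underside, 6 mm above the table; x away from the robot, z up.
- sauce_dish: Small white china sauce dish, upturned to dry: 50 mm across at the mat, 33 mm at the foot ring on top, 27 mm high, about 80 g, on the mat among the cutlery. Origin: centre of its underside. To be left alone.
- pastry_cutter: Plain round steel pastry cutter, an open ring 47 mm across, 28 mm high, about 60 g, on the mat among the cutlery. Origin: centre of its underside. To be left alone.
Not all that is in view belongs to the job. Leave any pink look-alike of the fork_b alone.

How it is judged:
By the outcome, as a careful person would: the job done as asked, in the order asked, and still so for the second after the job is handed in, with the robot touching nothing.
It also fails if it takes over 144 s, if anything falls off the work surface, if the arm or the gripper's body presses on something with over 40 N, if the wrist force passes 120 N, or if a joint passes its speed limit or range.

## Working session

There is one attempt and no reset: what is moved stays moved. The work goes in short steps, Python scripts to look and compute and a shell command to move; the robot and the scene stay as the last step left them, time stands still between calls to the robot, and variables do not carry over. Pictures are saved under pics/ and viewed, at most 14 in all, crops included, and the job is handed in when it is done.

```bash
ls; mkdir -p pics; python3 - <<'E'
from station import sense,vision
import cv2,numpy as np
for n in("top","scene"):
    s=vision.snapshot(n); cv2.imwrite(f"pics/{n}0.png",s["image"]); np.savez(f"{n}0.npz",**s)
    print(n,s["mtx"].round(1).tolist(),s["pose"].round(3).tolist())
s=sense();print(s)
E
```

```text
pics
top [[462.5, 0.0, 324.0], [0.0, 462.5, 240.9], [0.0, 0.0, 1.0]] [[0.003, -0.976, 0.216, 0.162], [-1.0, -0.003, -0.003, -0.043], [0.004, -0.216, -0.976, 1.199], [0.0, 0.0, 0.0, 1.0]]
scene [[441.3, 0.0, 305.8], [0.0, 441.3, 243.2], [0.0, 0.0, 1.0]] [[0.823, 0.342, -0.453, 0.855], [0.568, -0.492, 0.66, -0.675], [0.003, -0.8, -0.599, 0.597], [0.0, 0.0, 0.0, 1.0]]
{'t': 0.1, 'q': array([-1.35951854e+00,  5.28399492e-01,  1.43377037e+00, -1.39563187e-05,
        1.18142006e+00, -1.78470493e-01]), 'qd': array([ 0.00014592, -0.00192953, -0.00206456,  0.00010645, -0.0018966 ,
       -0.00086619]), 'tau': array([ 3.57599847e-04, -4.43301809e+01, -1.78586286e+01, -1.47235469e-04,
        3.85815161e-03, -1.55286932e-05]), 'tcp_pos': array([ 0.23738215, -0.57750035,  0.24741651]), 'tool_rot': array([ 9.81071046e-01,  1.93645565e-01, -2.28327457e-05, -9.98390327e-04]), 'force': array([ 0.68580382, -0.06881398, -0.84582065]), 'ft_torque': array([0.00573201, 0.01141369, 0.03560509]), 'gripper_force': 0.0, 'finger_gap': 1.0020275321945245}
```

View pics/top0.png

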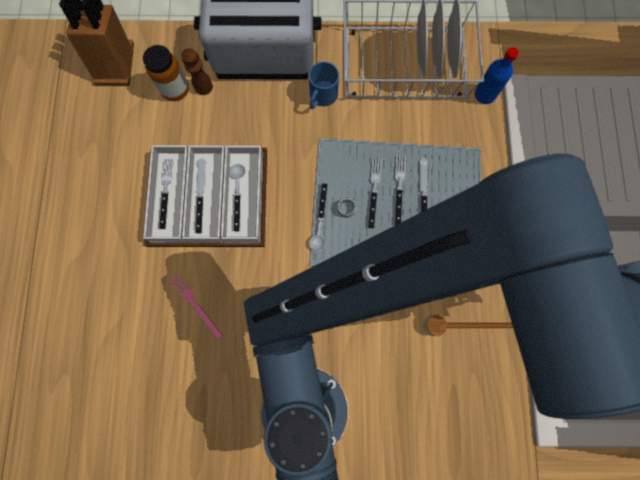

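The top view shows the boxes: fork (165,195), knife (200,195), spoon (238,195). On the mat are the spoon (320,215), the cutter (345,208), forks (375,190) and (399,190), and a knife with its head away from the robot (423,185). The other knife and the dish are hidden by the arm. The pink fork at (198,308) is a decoy.

View pics/scene0.png

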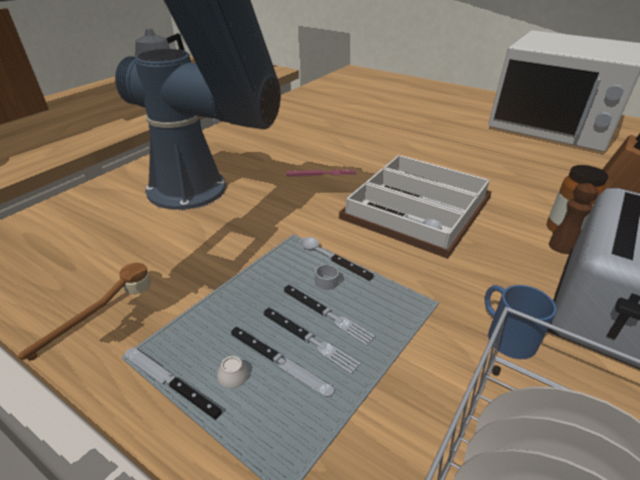

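```bash
cat >h.py <<'E'
import numpy as np
from scipy.spatial.transform import Rotation as R
def cloud(s,pose=None):
    z=s["range_z"];v,u=np.mgrid[:480,:640];K=s["mtx"]
    P=np.stack([(u-K[0,2])/K[0,0]*z,(v-K[1,2])/K[1,1]*z,z],-1)
    T=s["pose"] if pose is None else pose
    return P@T[:3,:3].T+T[:3,3]
def px(K,T,u,v,zw):
    "pixel to world on plane z=zw"
    d=T[:3,:3]@np.array([(u-K[0,2])/K[0,0],(v-K[1,2])/K[1,1],1]);o=T[:3,3]
    return o+d*(zw-o[2])/d[2]
E
python3 - <<'E'
import numpy as np,h
s=np.load("top0.npz");K,T=s["mtx"],s["pose"]
for n,u,v,z in [("forkboxTL",146,147,.056),("forkboxBR",184,239,.056),("kbTL",187,147,.056),("kbBR",221,239,.056),("sbTL",225,147,.056),("sbBR",261,240,.056),
 ("spoon bowl",317,243,.01),("spoon butt",323,184,.017),("cutter",345,208,.03),("f1 tip",376,158,.01),("f1 butt",372,226,.017),("f2 tip",400,156,.01),("f2 butt",398,222,.017),("k tip",423,158,.01),("mat TL",318,140,.005),("mat TR",481,150,.005),("boxfork butt",163,226,.023),("tip",168,160,.02),("boxk",199,230,.023),("kt",201,160,.02),("boxs",237,229,.023)]:
    print(n,h.px(K,T,u,v,z).round(3))
E
```

```text
forkboxTL [0.668 0.424 0.056]
forkboxBR [0.419 0.307 0.056]
kbTL [0.669 0.316 0.056]
kbBR [0.419 0.213 0.056]
sbTL [0.669 0.215 0.056]
sbBR [0.417 0.112 0.056]
spoon bowl [ 0.42  -0.029  0.01 ]
spoon butt [ 0.581 -0.044  0.017]
cutter [ 0.51  -0.102  0.03 ]
f1 tip [ 0.659 -0.19   0.01 ]
f1 butt [ 0.465 -0.174  0.017]
f2 tip [ 0.665 -0.256  0.01 ]
f2 butt [ 0.476 -0.243  0.017]
k tip [ 0.659 -0.319  0.01 ]
mat TL [ 0.714 -0.03   0.005]
mat TR [ 0.686 -0.482  0.005]
boxfork butt [0.461 0.374 0.023]
tip [0.647 0.376 0.02 ]
boxk [0.451 0.28  0.023]
kt [0.647 0.287 0.02 ]
boxs [0.454 0.18  0.023]
```

The scene view shows the missing items. knife_b is at (175,385) with its blade toward the robot, and the dish at (233,371) sits between the two knives. What could be confused:
- **Knives:** (285,360) has its head away, so knife_a. (175,385) is knife_b.
- **Forks:** (315,340) and (330,315), both with black handles. The pink fork at (320,173) is the decoy.
- **Spoon:** (337,258) is the one to move. The spoon at (400,215) is already in its box.

Next I'll measure from the depth data.

```bash
python3 - <<'E'
import numpy as np,h,cv2
for cam in("scene","top"):
    s=np.load(f"{cam}0.npz");P=h.cloud(s);im=s["image"]
    print(cam)
    dark=(im.max(-1)<55)&(P[...,2]>.005)&(P[...,2]<.035)&(P[...,0]>.3)&(s["range_z"]>0)&(P[...,0]<.75)&(abs(P[...,1])<.6)
    n,l,st,_=cv2.connectedComponentsWithStats(cv2.morphologyEx(dark.astype(np.uint8),cv2.MORPH_CLOSE,np.ones((3,3))))
    for i in range(1,n):
        if st[i,4]<60: continue
        q=P[(l==i)&dark]; c,sz,a=cv2.minAreaRect((q[:,:2]*1000).astype(np.float32))
        print(st[i],"c",np.round(c),"sz",np.round(sz),"ang",round(a,1),"ztop",np.percentile(q[:,2],90).round(3))
    # box tops
    m=(P[...,2]>.050)&(P[...,2]<.062)&(P[...,0]>.38)&(P[...,0]<.72)&(P[...,1]>.08)&(P[...,1]<.46)&(im.min(-1)>120)
    q=P[m];print("rim",len(q),np.percentile(q,[1,99],0).round(3).tolist(),cv2.minAreaRect((q[:,:2]*1000).astype(np.float32)))
    m=(P[...,2]>.020)&(P[...,2]<.04)&(P[...,1]<.0)&(P[...,0]>.35)&(P[...,0]<.75)
    n,l,st,_=cv2.connectedComponentsWithStats(m.astype(np.uint8))
    for i in range(1,n):
        if st[i,4]>60: q=P[l==i];print("tall",st[i],q.min(0).round(3),q.max(0).round(3))
E
python3 - <<'E'
import cv2
a=cv2.imread("pics/scene0.png")[225:425,115:455]
cv2.imwrite("pics/crop0.png",cv2.resize(a,None,fx=2.3,fy=2.3,interpolation=cv2.INTER_CUBIC))
E
```

```text
scene
[332 255  41  25 261] c [537. -46.] sz [16. 96.] ang 83.4 ztop 0.018
[285 286  41  28 292] c [ 511. -178.] sz [15. 94.] ang 83.0 ztop 0.018
[265 309  43  31 340] c [ 518. -248.] sz [15. 94.] ang 85.0 ztop 0.018
[232 328  45  33 386] c [ 502. -315.] sz [16. 93.] ang 87.3 ztop 0.018
[170 378  52  41 593] c [ 496. -444.] sz [20. 97.] ang 89.4 ztop 0.018
rim 1702 [[0.422, 0.12, 0.05], [0.675, 0.41, 0.057]] ((548.0941162109375, 266.0382080078125), (255.1456756591797, 295.2760314941406), 0.21341319382190704)
tall [315 264  24  21 269] [ 0.491 -0.132  0.02 ] [ 0.538 -0.083  0.034]
tall [218 356  28  26 523] [ 0.489 -0.401  0.02 ] [ 0.533 -0.358  0.034]
top
[319 184   8  33 149] c [537. -43.] sz [13. 92.] ang 83.2 ztop 0.019
[395 190   7  34 163] c [ 519. -245.] sz [15. 93.] ang 85.6 ztop 0.019
[368 193   9  35 172] c [ 510. -175.] sz [14. 94.] ang 84.1 ztop 0.019
[160 194   8  35 170] c [504. 379.] sz [93. 13.] ang 0.6 ztop 0.025
[234 196   6  35 137] c [499. 184.] sz [93. 12.] ang 0.7 ztop 0.025
[421 196   6  15  81] c [ 528. -313.] sz [15. 39.] ang 87.1 ztop 0.02
[196 198   6  35 155] c [492. 283.] sz [93. 13.] ang 0.7 ztop 0.026
rim 1616 [[0.422, 0.123, 0.05], [0.676, 0.412, 0.06]] ((549.1148681640625, 267.88031005859375), (256.0005798339844, 290.21466064453125), 0.08165937662124634)
tall [337 198  18  18  86] [ 0.493 -0.126  0.02 ] [ 0.538 -0.081  0.037]
```

View pics/crop0.png

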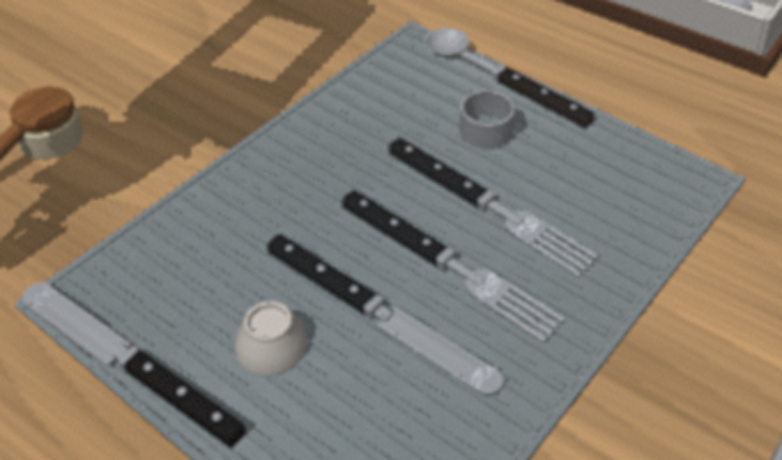

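The crop confirms the choices: forks at (440,170) and (395,225), knife_a at (320,270), knife_b at (185,400) and the spoon at (545,95). The dish is at (270,335) and the cutter at (487,118). I'll start with the left fork, gripped 25 mm ahead of its handle centre.

```bash
python3 -m crank '[{"dp":[0.62,0.83,-0.2],"angular":[0,0,-1.8]},{"dp":[0.62,0.83,-0.2],"angular":[0,0,-1.8]},{"dp":[0.62,0.83,-0.2],"angular":[0,0,-1.8]},{"dp":[0.62,0.83,-0.2],"angular":[0,0,-1.8]},{"dp":[0.62,0.83,-0.2],"angular":[0,0,-1.8]},{"dp":[0.62,0.83,-0.2],"angular":[0,0,-1.8]},{"dp":[0.62,0.83,-0.2],"angular":[0,0,-1.8]},{"dp":[0.62,0.83,-0.2],"angular":[0,0,-1.8]},{"dp":[0.62,0.83,-0.2],"angular":[0,0,-1.8]},{"dp":[0.62,0.83,-0.2],"angular":[0,0,-1.8]},{"dp":[0.62,0.83,-0.2],"angular":[0,0,-1.8]},{"dp":[0.62,0.83,-0.2],"angular":[0,0,-1.8]},{"dp":[0.62,0.83,-0.2],"angular":[0,0,-1.8]},{"dp":[0.62,0.83,-0.2],"angular":[0,0,-1.8]},{"dp":[0.62,0.83,-0.2],"angular":[0,0,-1.8]},{"dp":[0.62,0.83,-0.2],"angular":[0,0,-1.8]},{"dp":[0,0,0],"angular":[0,0,0]},{"dp":[0,0,0],"angular":[0,0,0]}]' 0.6 40
cat >>h.py <<'E'
def tcp(s=None):
    from station import sense
    s=s or sense();p=s["tcp_pos"]*1000;M=R.from_quat(s["tool_rot"]).as_matrix()
    print("t %.1f tcp"%s["t"],p.round(1),"yaw %.1f"%np.degrees(np.arctan2(M[1,0],M[0,0])),"tilt",np.degrees(M[:2,2]).round(1),"gap %.3f F"%s["finger_gap"],s["force"].round(1),"g %.0f"%s["gripper_force"],"q6 %.2f"%s["q"][5])
def wrist(name,zoom=None):
    import cv2
    from station import sense,vision
    s=sense();w=vision.snapshot("wrist");T=np.eye(4);T[:3,:3]=R.from_quat(s["tool_rot"]).as_matrix();T[:3,3]=s["tcp_pos"]
    T=T@w["mount"];cv2.imwrite(f"pics/{name}.png",w["image"]);w["pose"]=T;return w,T
def handles(w):
    import cv2
    P=cloud(w);im=w["image"];dark=(im.max(-1)<60)&(P[...,2]>.003)&(P[...,2]<.045)&(w["range_z"]>.1)
    n,l,st,_=cv2.connectedComponentsWithStats(cv2.morphologyEx(dark.astype(np.uint8),cv2.MORPH_CLOSE,np.ones((5,5))))
    for i in range(1,n):
        if st[i,4]>300:
            q=P[(l==i)&dark];c,sz,a=cv2.minAreaRect((q[:,:2]*1000).astype(np.float32))
            if min(sz)<40: print(st[i,:4],"c",np.round(c,1),"sz",np.round(sz),"ang %.1f"%a,"z %.3f"%np.percentile(q[:,2],80))
E
python3 - <<'E'
import h
h.tcp();w,T=h.wrist("w1");h.handles(w)
E
```

```text
t: 1.9
tcp_pos: [0.535, -0.179, 0.1518]
tool_rot: [0.998, -0.055, -0.001, -0.0]
force: [-0.1, 0.1, -0.0]
finger_gap: 0.403
gripper_force: 0.0
t 1.9 tcp [ 535.  -179.   151.8] yaw -6.3 tilt [-0.1  0. ] gap 0.403 F [-0.1  0.1 -0. ] g 0 q6 1.16
[396 176  27 130] c [ 518.7 -244.9] sz [15. 97.] ang 85.6 z 0.017
[106 182  44 130] c [532.9 -41.7] sz [ 21. 105.] ang 79.5 z 0.017
[485 190  35 127] c [ 501.8 -312.2] sz [15. 97.] ang 87.7 z 0.017
[304 201  21 122] c [ 510.7 -175.5] sz [14. 96.] ang 84.1 z 0.017
```

View pics/w1.png

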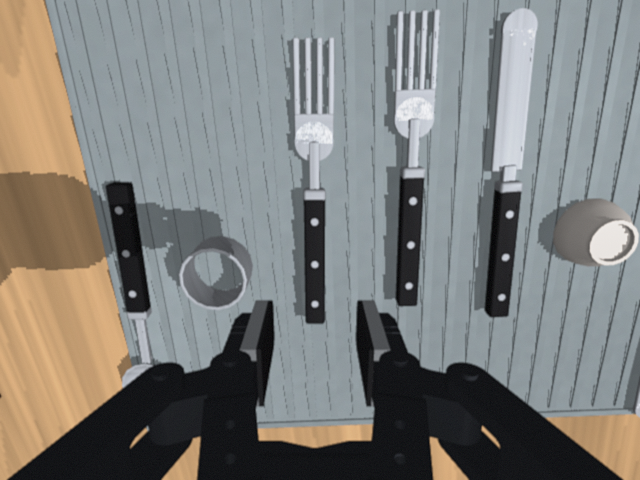

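The wrist view shows the left fork's handle at (315,255), centred between the fingers, with nothing in their way. The other handles match my estimates. I'll lower and grip.

```bash
python3 -m crank '[{"dp":[0,0.03,-0.85],"angular":[0,0,0.1]},{"dp":[0,0,-0.85],"angular":[0,0,0.1]},{"dp":[0,0,-0.85],"angular":[0,0,0]},{"dp":[0,0,-0.85],"angular":[0,0,0]},{"dp":[0,0,-0.5],"angular":[0,0,0]},{"dp":[0,0,-0.35],"angular":[0,0,0]},{"dp":[0,0,0],"angular":[0,0,0]}]' - 40 >/dev/null; python3 -c "import h;h.tcp()"
python3 -m crank '[{"dp":[0,0,0],"angular":[0,0,0]},{"dp":[0,0,0],"angular":[0,0,0]},{"dp":[0,0,0],"angular":[0,0,0]},{"dp":[0,0,0],"angular":[0,0,0]},{"dp":[0,0,0],"angular":[0,0,0]}]' 1 40 >/dev/null; python3 -c "import h;h.tcp()"
```

```text
t 2.6 tcp [ 534.4 -179.1   23.9] yaw -6.3 tilt [-0.1  0.1] gap 0.400 F [0.1 0.1 0.2] g 0 q6 1.16
t 3.1 tcp [ 535.8 -179.1   25.8] yaw -6.3 tilt [ 0.1 -0.1] gap 0.158 F [-0.9  0.4  6.1] g 41 q6 1.16
```

```bash
python3 -m crank '[{"dp":[0,0,0.5],"angular":[0,0,0]},{"dp":[0,0,1],"angular":[0,0,0]},{"dp":[0,0,1],"angular":[0,0,0]},{"dp":[0,0,1],"angular":[0,0,0]},{"dp":[0,1,0.5],"angular":[0,0,0.4]},{"dp":[0,1,0],"angular":[0,0,0.4]},{"dp":[0,1,0],"angular":[0,0,0.4]},{"dp":[0,1,0],"angular":[0,0,0.4]},{"dp":[0,1,0],"angular":[0,0,0.4]},{"dp":[0,1,0],"angular":[0,0,0.4]},{"dp":[0,1,0],"angular":[0,0,0.4]},{"dp":[0,1,0],"angular":[0,0,0.4]},{"dp":[0,1,0],"angular":[0,0,0.4]},{"dp":[0,1,0],"angular":[0,0,0.4]},{"dp":[0,1,0],"angular":[0,0,0.4]},{"dp":[0,1,0],"angular":[0,0,0.4]},{"dp":[0,1,0],"angular":[0,0,0.4]},{"dp":[0,1,0],"angular":[0,0,0.4]},{"dp":[0,1,0],"angular":[0,0,0.4]},{"dp":[0,1,0],"angular":[0,0,0.3]}]' - 40 >/dev/null
python3 -m crank '[{"dp":[-0.2,1,0],"angular":[0,0,0]},{"dp":[-0.15,0.6,0],"angular":[0,0,0]},{"dp":[0,0,0],"angular":[0,0,0]},{"dp":[0,0,0],"angular":[0,0,0]}]' >/dev/null
python3 - <<'E'
import h
h.tcp();w,T=h.wrist("w2");h.handles(w)
E
```

```text
t 5.5 tcp [524.2 348.7 144.9] yaw 0.1 tilt [-0.  -0.1] gap 0.159 F [-0.2 -0.2 -0.2] g 40 q6 1.98
[257 198  25 118] c [509. 380.] sz [14. 87.] ang 89.8 z 0.023
[530 207  42 126] c [498.7 185.2] sz [96. 13.] ang 0.2 z 0.023
[391 211  29 128] c [494.4 285.9] sz [97. 15.] ang 1.0 z 0.023
```

View pics/w2.png

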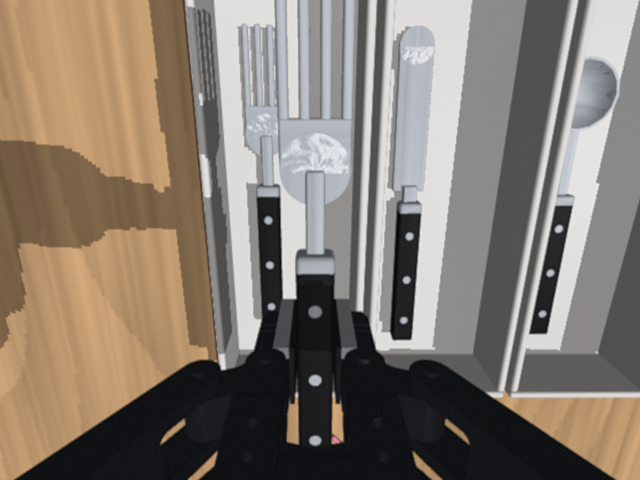

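The wrist view shows the fork held straight at (315,350), over the right half of the fork box. The resident fork's handle is at (268,250). I'll measure the walls exactly before going down.

```bash
python3 - <<'E'
import h,numpy as np
w,T=h.wrist("w3");P=h.cloud(w);z=P[...,2]
for x0 in(.5,.54,.6):
    m=(z>.050)&(z<.062)&(abs(P[...,0]-x0)<.012)&(w["range_z"]>.1)
    y=np.sort(P[m][:,1]*1000)
    g=np.split(y,np.where(np.diff(y)>3)[0]+1);print(x0,[(a[0].round(),a[-1].round()) for a in g if len(a)>5])
m=(z>.050)&(z<.062)&(abs(P[...,1]-.30)<.11)&(abs(P[...,1]-.349)>.03)&(w["range_z"]>.1);print(np.percentile(P[m][:,0],[.2,99.8]).round(3))
E
```

```text
0.5 [(np.float64(212.0), np.float64(227.0)), (np.float64(310.0), np.float64(315.0)), (np.float64(319.0), np.float64(324.0)), (np.float64(408.0), np.float64(413.0))]
0.54 [(np.float64(212.0), np.float64(218.0)), (np.float64(221.0), np.float64(227.0)), (np.float64(310.0), np.float64(315.0)), (np.float64(319.0), np.float64(324.0)), (np.float64(408.0), np.float64(413.0))]
0.6 [(np.float64(212.0), np.float64(227.0)), (np.float64(310.0), np.float64(315.0)), (np.float64(319.0), np.float64(324.0)), (np.float64(408.0), np.float64(413.0))]
[0.422 0.657]
```

```bash
python3 -m crank '[{"dp":[0,0,-0.8],"angular":[0,0,0]},{"dp":[0,0,-0.8],"angular":[0,0,0]},{"dp":[0,0,-0.8],"angular":[0,0,0]},{"dp":[0,0,-0.6],"angular":[0,0,0]},{"dp":[0,0,-0.4],"angular":[0,0,0]},{"dp":[0,0,-0.2],"angular":[0,0,0]},{"dp":[0,0,0],"angular":[0,0,0]}]' >/dev/null; python3 -c "import h;h.tcp()"
python3 -m crank '[{"dp":[0,0,0],"angular":[0,0,0]},{"dp":[0,0,0],"angular":[0,0,0]},{"dp":[0,0,0],"angular":[0,0,0]}]' 0.77 >/dev/null; python3 -c "import h;h.tcp()"
python3 -m crank '[{"dp":[0,0,0.3],"angular":[0,0,0]},{"dp":[0,0,0.6],"angular":[0,0,0]},{"dp":[0,0,0.9],"angular":[0,0,0]},{"dp":[0,0,0.9],"angular":[0,0,0]},{"dp":[0,0,0.9],"angular":[0,0,0]},{"dp":[0,0,0],"angular":[0,0,0]}]' >/dev/null
python3 - <<'E'
import h
h.tcp();w,T=h.wrist("w4");h.handles(w)
E
```

```text
t 6.3 tcp [524.6 348.5  36.3] yaw -0.0 tilt [-0.1 -0. ] gap 0.157 F [-0.2  0.  -0.1] g 40 q6 1.98
t 6.7 tcp [525.2 349.5  37.8] yaw 0.0 tilt [0.1 0. ] gap 0.228 F [ 1.3  0.2 -0.1] g 0 q6 1.98
t 7.2 tcp [527.3 350.6 150. ] yaw 0.1 tilt [0.5 0.2] gap 0.226 F [ 0.6  0.1 -0.2] g 0 q6 1.98
[262 202  24 109] c [511.9 380.1] sz [14. 82.] ang 89.9 z 0.023
[308 209  21 125] c [500.1 349.4] sz [14. 96.] ang 90.0 z 0.023
[530 211  40 125] c [499.3 185.4] sz [95. 14.] ang 0.4 z 0.023
[393 214  28 127] c [494.9 286. ] sz [97. 15.] ang 0.9 z 0.023
```

View pics/w4.png

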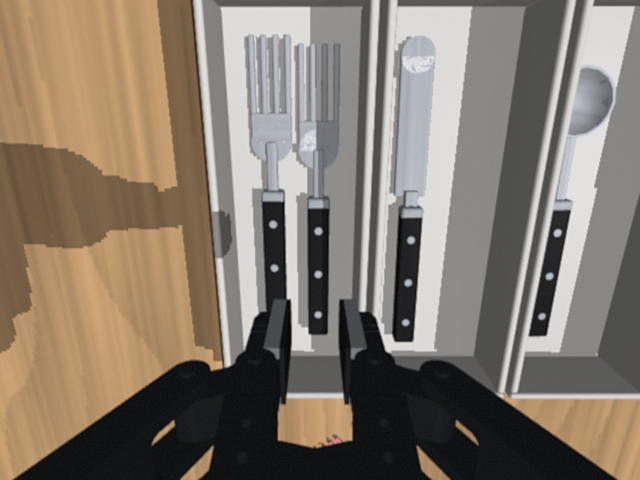

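The first fork lies flat at (318,265), parallel to the resident one. On to the second fork.

```bash
python3 -m crank '[{"dp":[0.03,-0.99,0],"angular":[0,0,-0.2]},{"dp":[0.03,-0.99,0],"angular":[0,0,-0.2]},{"dp":[0.03,-0.99,0],"angular":[0,0,-0.2]},{"dp":[0.03,-0.99,0],"angular":[0,0,-0.2]},{"dp":[0.03,-0.99,0],"angular":[0,0,-0.2]},{"dp":[0.03,-0.99,0],"angular":[0,0,-0.2]},{"dp":[0.03,-0.99,0],"angular":[0,0,-0.2]},{"dp":[0.03,-0.99,0],"angular":[0,0,-0.2]},{"dp":[0.03,-0.99,0],"angular":[0,0,-0.2]},{"dp":[0.03,-0.99,0],"angular":[0,0,-0.2]},{"dp":[0.03,-0.99,0],"angular":[0,0,-0.2]},{"dp":[0.03,-0.99,0],"angular":[0,0,-0.2]},{"dp":[0.03,-0.99,0],"angular":[0,0,-0.2]},{"dp":[0.03,-0.99,0],"angular":[0,0,-0.2]},{"dp":[0.03,-0.99,0],"angular":[0,0,-0.2]},{"dp":[0.03,-0.99,0],"angular":[0,0,-0.3]},{"dp":[0.03,-0.99,0],"angular":[0,0,-0.3]},{"dp":[0.03,-0.99,0],"angular":[0,0,-0.3]},{"dp":[0.03,-0.99,0],"angular":[0,0,-0.3]},{"dp":[0.03,-0.99,0],"angular":[0,0,-0.3]}]' 0.6 40 >/dev/null
python3 -m crank '[{"dp":[0,0,0],"angular":[0,0,0]},{"dp":[0,0,0],"angular":[0,0,0]},{"dp":[0,0,0],"angular":[0,0,0]}]' >/dev/null; python3 -c "
import h
h.tcp();w,T=h.wrist('w5');h.handles(w)"
```

```text
t 9.6 tcp [ 541.8 -243.3  144. ] yaw -4.4 tilt [-0.1  0.1] gap 0.403 F [-0.8  0.8  0.3] g 0 q6 1.04
[  9 193  54 132] c [536.3 -37.5] sz [26. 99.] ang 83.3 z 0.017
[311 202  21 125] c [ 517.9 -245.2] sz [14. 95.] ang 85.5 z 0.017
[573 208  51 129] c [ 495.  -448.5] sz [ 26. 100.] ang 89.7 z 0.017
[402 214  28 127] c [ 501.7 -312.3] sz [15. 97.] ang 87.4 z 0.017
```

```bash
python3 -m crank '[{"dp":[0.04,-0.12,-0.8],"angular":[0,0,0]},{"dp":[0,0,-0.8],"angular":[0,0,0]},{"dp":[0,0,-0.8],"angular":[0,0,0]},{"dp":[0,0,-0.8],"angular":[0,0,0]},{"dp":[0,0,-0.5],"angular":[0,0,0]},{"dp":[0,0,-0.23],"angular":[0,0,0]},{"dp":[0,0,0],"angular":[0,0,0]}]' - 40 >/dev/null; python3 -c "import h;h.tcp()"
python3 -m crank '[{"dp":[0,0,0],"angular":[0,0,0]},{"dp":[0,0,0],"angular":[0,0,0]},{"dp":[0,0,0],"angular":[0,0,0]},{"dp":[0,0,0],"angular":[0,0,0]},{"dp":[0,0,0],"angular":[0,0,0]}]' 1 40 >/dev/null; python3 -c "import h;h.tcp()"
```

```text
t 10.3 tcp [ 543.5 -247.6   26.2] yaw -4.4 tilt [-0.1  0.1] gap 0.399 F [ 1.  -0.1 -0.3] g 0 q6 1.03
t 10.8 tcp [ 544.5 -248.8   28. ] yaw -4.5 tilt [ 0.1 -0.1] gap 0.160 F [-0.6  0.7  5.9] g 41 q6 1.03
```

```bash
python3 -m crank '[{"dp":[0,0,0.5],"angular":[0,0,0]},{"dp":[0,0,1],"angular":[0,0,0]},{"dp":[0,0,1],"angular":[0,0,0]},{"dp":[0,0,1],"angular":[0,0,0]},{"dp":[0,1,0.5],"angular":[0,0,0.3]},{"dp":[0,1,0],"angular":[0,0,0.3]},{"dp":[0,1,0],"angular":[0,0,0.3]},{"dp":[0,1,0],"angular":[0,0,0.3]},{"dp":[0,1,0],"angular":[0,0,0.3]},{"dp":[0,1,0],"angular":[0,0,0.3]},{"dp":[0,1,0],"angular":[0,0,0.3]},{"dp":[0,1,0],"angular":[0,0,0.3]},{"dp":[0,1,0],"angular":[0,0,0.3]},{"dp":[0,1,0],"angular":[0,0,0.3]},{"dp":[0,1,0],"angular":[0,0,0.3]},{"dp":[0,1,0],"angular":[0,0,0.3]},{"dp":[0,1,0],"angular":[0,0,0.3]},{"dp":[0,1,0],"angular":[0,0,0.3]},{"dp":[0,1,0],"angular":[0,0,0.3]},{"dp":[0,1,0],"angular":[0,0,0]}]' - 40 >/dev/null
python3 -m crank '[{"dp":[-0.2,1,0],"angular":[0,0,0]},{"dp":[-0.2,1,0],"angular":[0,0,0]},{"dp":[-0.1,1,0],"angular":[0,0,0]},{"dp":[-0.1,1,0],"angular":[0,0,0]},{"dp":[0,0.45,0],"angular":[0,0,0]},{"dp":[0,0,0],"angular":[0,0,0]},{"dp":[0,0,0],"angular":[0,0,0]},{"dp":[0,0,0],"angular":[0,0,0]}]' >/dev/null
python3 -c "import h;h.tcp()"
```

```text
t 13.7 tcp [525.9 363.5 146.9] yaw -0.0 tilt [-0.  -0.1] gap 0.158 F [ 0.3 -0.6 -0.6] g 40 q6 2.00
```

Next: lower to 48 mm, release and rise.

```bash
python3 -m crank '[{"dp":[-0.03,0.04,-0.8],"angular":[0,0,0]},{"dp":[0,0,-0.8],"angular":[0,0,0]},{"dp":[0,0,-0.8],"angular":[0,0,0]},{"dp":[0,0,-0.6],"angular":[0,0,0]},{"dp":[0,0,-0.3],"angular":[0,0,0]},{"dp":[0,0,0],"angular":[0,0,0]},{"dp":[0,0,0],"angular":[0,0,0]}]' >/dev/null; python3 -c "import h;h.tcp()"
python3 -m crank '[{"dp":[0,0,0],"angular":[0,0,0]},{"dp":[0,0,0],"angular":[0,0,0]},{"dp":[0,0,0],"angular":[0,0,0]}]' 0.72 >/dev/null
python3 -m crank '[{"dp":[0,0,0.3],"angular":[0,0,0]},{"dp":[0,0,0.6],"angular":[0,0,0]},{"dp":[0,0,0.8],"angular":[0,0,0]},{"dp":[0,0,0.8],"angular":[0,0,0]},{"dp":[0,0,0.8],"angular":[0,0,0]},{"dp":[0,0,0],"angular":[0,0,0]},{"dp":[0,0,0],"angular":[0,0,0]}]' >/dev/null
python3 - <<'E'
import h
h.tcp();w,T=h.wrist("w6");h.handles(w)
E
```

```text
t 14.3 tcp [525.6 366.   48.5] yaw -0.0 tilt [0. 0.] gap 0.162 F [ 1.5  0.9 -0.3] g 40 q6 2.01
t 15.3 tcp [525.1 366.5 147.8] yaw 0.0 tilt [0.1 0. ] gap 0.279 F [-0.9 -0.4 -0.5] g 0 q6 2.01
[217   0  26 329] c [560.1 422.1] sz [215.   3.] ang 0.1 z 0.020
[556 207  39 125] c [499.4 184. ] sz [95. 10.] ang 0.5 z 0.023
[413 211  33 128] c [494.3 286. ] sz [97. 14.] ang 0.9 z 0.023
```

View pics/w6.png

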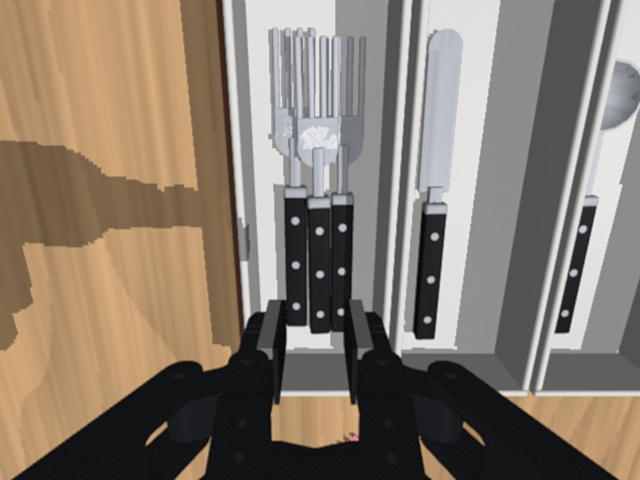

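All three forks lie along the box at (320,260). Next is knife_a.

```bash
python3 -m crank '[{"dp":[0,-1,0],"angular":[0,0,-0.2]},{"dp":[0,-1,0],"angular":[0,0,-0.2]},{"dp":[0,-1,0],"angular":[0,0,-0.2]},{"dp":[0,-1,0],"angular":[0,0,-0.2]},{"dp":[0,-1,0],"angular":[0,0,-0.2]},{"dp":[0,-1,0],"angular":[0,0,-0.2]},{"dp":[0,-1,0],"angular":[0,0,-0.2]},{"dp":[0,-1,0],"angular":[0,0,-0.2]},{"dp":[0,-1,0],"angular":[0,0,-0.2]},{"dp":[0,-1,0],"angular":[0,0,-0.2]},{"dp":[0,-1,0],"angular":[0,0,-0.2]},{"dp":[0,-1,0],"angular":[0,0,-0.2]},{"dp":[0,-1,0],"angular":[0,0,-0.1]},{"dp":[0,-1,0],"angular":[0,0,0]},{"dp":[0,-1,0],"angular":[0,0,0]},{"dp":[0,-1,0],"angular":[0,0,0]},{"dp":[0,-1,0],"angular":[0,0,0]},{"dp":[0,-1,0],"angular":[0,0,0]},{"dp":[0,-1,0],"angular":[0,0,0]},{"dp":[0,-1,0],"angular":[0,0,0]}]' 0.64 40 >/dev/null
python3 -m crank '[{"dp":[0,-1,0],"angular":[0,0,0]},{"dp":[0,-1,0],"angular":[0,0,0]},{"dp":[0.03,-0.67,0],"angular":[0,0,0]},{"dp":[0,0,0],"angular":[0,0,0]},{"dp":[0,0,0],"angular":[0,0,0]},{"dp":[0,0,0],"angular":[0,0,0]}]' >/dev/null; python3 -c "
import h
h.tcp();w,T=h.wrist('w7');h.handles(w)"
```

```text
t 18.0 tcp [ 525.4 -311.9  146.3] yaw -2.4 tilt [-0.1  0.1] gap 0.359 F [-0.4 -0.   0.7] g 0 q6 0.89
[481 198  40 130] c [ 492.5 -443.4] sz [105.  22.] ang 4.1 z 0.017
[308 202  22 125] c [ 501.2 -312.6] sz [14. 96.] ang 87.5 z 0.017
```

```bash
python3 -m crank '[{"dp":[0.03,-0.06,-0.8],"angular":[0,0,0]},{"dp":[0,0,-0.8],"angular":[0,0,0]},{"dp":[0,0,-0.8],"angular":[0,0,0]},{"dp":[0,0,-0.8],"angular":[0,0,0]},{"dp":[0,0,-0.5],"angular":[0,0,0]},{"dp":[0,0,-0.25],"angular":[0,0,0]},{"dp":[0,0,0],"angular":[0,0,0]}]' - 40 >/dev/null; python3 -c "import h;h.tcp()"
python3 -m crank '[{"dp":[0,0,0],"angular":[0,0,0]},{"dp":[0,0,0],"angular":[0,0,0]},{"dp":[0,0,0],"angular":[0,0,0]},{"dp":[0,0,0],"angular":[0,0,0]},{"dp":[0,0,0],"angular":[0,0,0]}]' 1 40 >/dev/null; python3 -c "import h;h.tcp()"
```

```text
t 18.8 tcp [ 526.5 -314.7   27.7] yaw -2.4 tilt [-0.1  0.1] gap 0.361 F [-0.2  0.1 -0.4] g 0 q6 0.89
t 19.2 tcp [ 527.3 -316.    29.4] yaw -2.5 tilt [ 0.1 -0.1] gap 0.153 F [-0.1 -0.4  4.7] g 41 q6 0.89
```

```bash
python3 -m crank '[{"dp":[0,0,0.5],"angular":[0,0,0]},{"dp":[0,0,1],"angular":[0,0,0]},{"dp":[0,0,1],"angular":[0,0,0]},{"dp":[0,0,1],"angular":[0,0,0]},{"dp":[0,1,0.5],"angular":[0,0,0.2]},{"dp":[0,1,0],"angular":[0,0,0.2]},{"dp":[0,1,0],"angular":[0,0,0.2]},{"dp":[0,1,0],"angular":[0,0,0.2]},{"dp":[0,1,0],"angular":[0,0,0.2]},{"dp":[0,1,0],"angular":[0,0,0.2]},{"dp":[0,1,0],"angular":[0,0,0.2]},{"dp":[0,1,0],"angular":[0,0,0.2]},{"dp":[0,1,0],"angular":[0,0,0.2]},{"dp":[0,1,0],"angular":[0,0,0.2]},{"dp":[0,1,0],"angular":[0,0,0.2]},{"dp":[0,1,0],"angular":[0,0,0.2]},{"dp":[0,1,0],"angular":[0,0,0.1]},{"dp":[0,1,0],"angular":[0,0,0]},{"dp":[0,1,0],"angular":[0,0,0]},{"dp":[0,1,0],"angular":[0,0,0]}]' - 40 >/dev/null
python3 -m crank '[{"dp":[-0.15,1,0],"angular":[0,0,0]},{"dp":[-0.1,1,0],"angular":[0,0,0]},{"dp":[0,0.9,0],"angular":[0,0,0]},{"dp":[0,0,0],"angular":[0,0,0]},{"dp":[0,0,0],"angular":[0,0,0]},{"dp":[0,0,0],"angular":[0,0,0]}]' >/dev/null
python3 -c "import h;h.tcp()"
```

```text
t 21.9 tcp [519.1 250.5 148.6] yaw 0.0 tilt [-0. -0.] gap 0.155 F [ 0.4 -0.2 -0.8] g 40 q6 1.83
```

```bash
python3 -m crank '[{"dp":[0,0.02,-0.8],"angular":[0,0,0]},{"dp":[0,0,-0.8],"angular":[0,0,0]},{"dp":[0,0,-0.8],"angular":[0,0,0]},{"dp":[0,0,-0.6],"angular":[0,0,0]},{"dp":[0,0,-0.4],"angular":[0,0,0]},{"dp":[0,0,-0.27],"angular":[0,0,0]},{"dp":[0,0,0],"angular":[0,0,0]}]' >/dev/null; python3 -c "import h;h.tcp()"
python3 -m crank '[{"dp":[0,0,0],"angular":[0,0,0]},{"dp":[0,0,0],"angular":[0,0,0]},{"dp":[0,0,0],"angular":[0,0,0]}]' 0.77 >/dev/null
python3 -m crank '[{"dp":[0,0,0.3],"angular":[0,0,0]},{"dp":[0,0,0.6],"angular":[0,0,0]},{"dp":[0,0,0.9],"angular":[0,0,0]},{"dp":[0,0,0.9],"angular":[0,0,0]},{"dp":[0,0,0.9],"angular":[0,0,0]},{"dp":[0,0,0],"angular":[0,0,0]},{"dp":[0,0,0],"angular":[0,0,0]}]' >/dev/null
python3 - <<'E'
import h
h.tcp();w,T=h.wrist("w8");h.handles(w)
E
```

```text
t 22.6 tcp [519.  251.3  37.6] yaw -0.0 tilt [-0.1 -0. ] gap 0.153 F [ 0.3 -0.1 -0.8] g 40 q6 1.83
t 23.6 tcp [519.5 252.2 147.5] yaw 0.0 tilt [0.1 0. ] gap 0.232 F [-0.6 -0.1  0.7] g 0 q6 1.83
[395 195  30 131] c [499.8 186.4] sz [96. 15.] ang 1.1 z 0.023
[255 206  26 105] c [502.5 285. ] sz [78. 14.] ang 0.9 z 0.023
[306 207  21 126] c [493.2 252. ] sz [14. 96.] ang 89.6 z 0.023
```

View pics/w8.png

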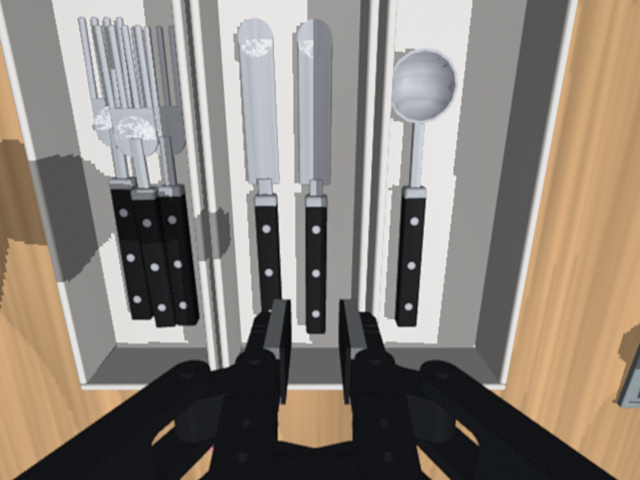

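knife_a lies straight in the knife box at (316,265). Next is the spoon.

```bash
python3 -m crank '[{"dp":[-0.03,-0.97,0],"angular":[0,0,-0.7]},{"dp":[-0.03,-0.97,0],"angular":[0,0,-0.7]},{"dp":[-0.03,-0.97,0],"angular":[0,0,-0.7]},{"dp":[-0.03,-0.97,0],"angular":[0,0,-0.7]},{"dp":[-0.03,-0.97,0],"angular":[0,0,-0.7]},{"dp":[-0.03,-0.97,0],"angular":[0,0,-0.7]},{"dp":[-0.03,-0.97,0],"angular":[0,0,-0.7]},{"dp":[-0.03,-0.97,0],"angular":[0,0,-0.6]},{"dp":[-0.03,-0.97,0],"angular":[0,0,-0.6]},{"dp":[0,-1,0],"angular":[0,0,-0.6]},{"dp":[0,0,0],"angular":[0,0,0]},{"dp":[0,0,0],"angular":[0,0,0]},{"dp":[0,0,0],"angular":[0,0,0]}]' 0.64 40 >/dev/null; python3 -c "
import h
h.tcp();w,T=h.wrist('w9');h.handles(w)"
```

```text
t 24.9 tcp [510.3 -39.  145.6] yaw -6.6 tilt [-0.1  0.1] gap 0.360 F [ 0.4  1.  -0. ] g 0 q6 1.39
[ 19   0 128 376] c [542.6 114.5] sz [262.   8.] ang 0.0 z 0.018
[304 123  23 143] c [536.  -41.7] sz [15. 97.] ang 83.7 z 0.017
[  0 226  45 120] c [496.1 183.8] sz [90. 15.] ang 0.5 z 0.023
```

View pics/w9.png

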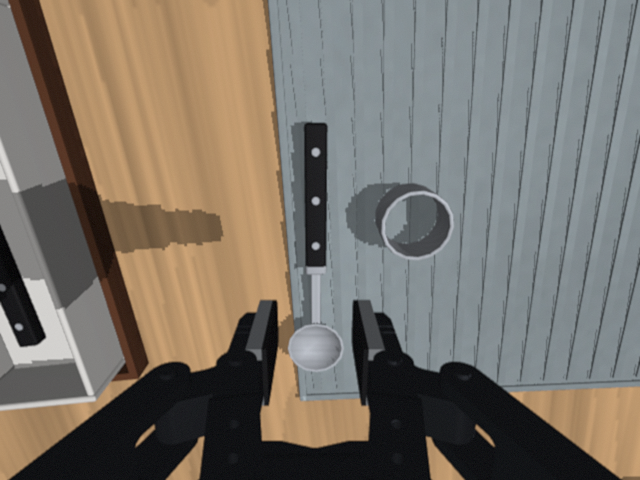

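The spoon handle at (316,195) lies in line with the gripper, and the cutter at (417,222) is clear of the right finger. I'll lower and grip.

```bash
python3 -m crank '[{"dp":[0.03,0,-0.8],"angular":[0,0,0]},{"dp":[0,0,-0.8],"angular":[0,0,0]},{"dp":[0,0,-0.8],"angular":[0,0,0]},{"dp":[0,0,-0.8],"angular":[0,0,0]},{"dp":[0,0,-0.5],"angular":[0,0,0]},{"dp":[0,0,-0.22],"angular":[0,0,0]},{"dp":[0,0,0],"angular":[0,0,0]}]' - 40 >/dev/null; python3 -c "import h;h.tcp()"
python3 -m crank '[{"dp":[0,0,0],"angular":[0,0,0]},{"dp":[0,0,0],"angular":[0,0,0]},{"dp":[0,0,0],"angular":[0,0,0]},{"dp":[0,0,0],"angular":[0,0,0]},{"dp":[0,0,0],"angular":[0,0,0]}]' 1 40 >/dev/null; python3 -c "import h;h.tcp()"
```

```text
t 25.6 tcp [511.5 -38.9  28. ] yaw -6.6 tilt [-0.1  0. ] gap 0.361 F [ 0.1 -0.   0.7] g 0 q6 1.39
t 26.1 tcp [512.5 -40.   29.4] yaw -6.7 tilt [ 0.1 -0. ] gap 0.155 F [0.2 1.1 4.4] g 40 q6 1.39
```

```bash
python3 -m crank '[{"dp":[0,0,0.5],"angular":[0,0,0]},{"dp":[0,0,1],"angular":[0,0,0]},{"dp":[0,0,1],"angular":[0,0,0]},{"dp":[0,0,1],"angular":[0,0,0]},{"dp":[0.04,0.4,0.5],"angular":[0,0,8.5]},{"dp":[0.04,0.4,0],"angular":[0,0,8.5]},{"dp":[0.04,0.4,0],"angular":[0,0,8.5]},{"dp":[0.04,0.4,0],"angular":[0,0,8.5]},{"dp":[0.04,0.4,0],"angular":[0,0,8.5]},{"dp":[0.04,0.4,0],"angular":[0,0,8.5]},{"dp":[0.04,0.4,0],"angular":[0,0,8.5]},{"dp":[0.04,0.4,0],"angular":[0,0,8.5]},{"dp":[0.04,0.4,0],"angular":[0,0,8.5]},{"dp":[0.04,0.4,0],"angular":[0,0,8.5]},{"dp":[0.04,0.4,0],"angular":[0,0,8.5]},{"dp":[0.04,0.4,0],"angular":[0,0,8.5]},{"dp":[0.04,0.4,0],"angular":[0,0,8.5]},{"dp":[0.04,0.4,0],"angular":[0,0,8.5]},{"dp":[0.04,0.4,0],"angular":[0,0,8.5]},{"dp":[0,0.4,0],"angular":[0,0,8.5]}]' - 40 >/dev/null
python3 -m crank '[{"dp":[0,0,0],"angular":[0,0,8.5]},{"dp":[0,0,0],"angular":[0,0,8.5]},{"dp":[0,0,0],"angular":[0,0,8.5]},{"dp":[0,0,0],"angular":[0,0,8.5]},{"dp":[0,0,0],"angular":[0,0,8.5]},{"dp":[0,0,0],"angular":[0,0,8.2]},{"dp":[0,0,0],"angular":[0,0,0]},{"dp":[0,0,0],"angular":[0,0,0]},{"dp":[0,0,0],"angular":[0,0,0]}]' >/dev/null
python3 - <<'E'
import h
h.tcp();w,T=h.wrist("w10")
E
```

```text
t 29.1 tcp [529.9 152.  148.6] yaw 179.9 tilt [-0. -0.] gap 0.150 F [ 0.1  0.5 -1. ] g 40 q6 -1.49
```

View pics/w10.png

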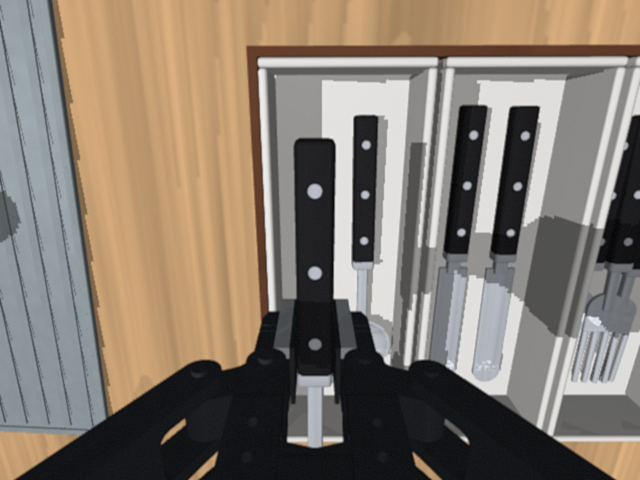

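The spoon is now reversed, with its handle toward the robot at (315,220), over the free side of the spoon box. I'll lower to 45 mm, clear of the resident bowl, and release.

```bash
python3 -m crank '[{"dp":[0,-0.02,-0.8],"angular":[0,0,0]},{"dp":[0,0,-0.8],"angular":[0,0,0]},{"dp":[0,0,-0.8],"angular":[0,0,0]},{"dp":[0,0,-0.6],"angular":[0,0,0]},{"dp":[0,0,-0.45],"angular":[0,0,0]},{"dp":[0,0,0],"angular":[0,0,0]},{"dp":[0,0,0],"angular":[0,0,0]}]' >/dev/null; python3 -c "import h;h.tcp()"
python3 -m crank '[{"dp":[0,0,0],"angular":[0,0,0]},{"dp":[0,0,0],"angular":[0,0,0]},{"dp":[0,0,0],"angular":[0,0,0]}]' 0.77 >/dev/null
python3 -m crank '[{"dp":[0,0,0.3],"angular":[0,0,0]},{"dp":[0,0,0.6],"angular":[0,0,0]},{"dp":[0,0,0.9],"angular":[0,0,0]},{"dp":[0,0,0.9],"angular":[0,0,0]},{"dp":[0,0,0.8],"angular":[0,0,0]},{"dp":[0,0,0],"angular":[0,0,0]},{"dp":[0,0,0],"angular":[0,0,0]}]' >/dev/null
python3 - <<'E'
import h
h.tcp();w,T=h.wrist("w11");h.handles(w)
E
```

```text
t 29.8 tcp [530.3 151.5  45.4] yaw -180.0 tilt [ 0. -0.] gap 0.153 F [-0.3  0.1  0.7] g 40 q6 -1.50
t 30.8 tcp [530.2 151.5 151.1] yaw -180.0 tilt [0.1 0. ] gap 0.232 F [-0.4 -0.7 -0.3] g 0 q6 -1.50
[444 105  43 151] c [495.  251.4] sz [ 15. 101.] ang 89.9 z 0.023
[490 106  48 151] c [495.4 284.3] sz [101.  15.] ang 0.6 z 0.023
[352 115  23 145] c [498.7 184.1] sz [97. 14.] ang 1.8 z 0.023
[595 116  45 152] c [505.  354.7] sz [106.  32.] ang 14.2 z 0.026
[305 128  22 142] c [506.6 152.3] sz [14. 97.] ang 89.5 z 0.023
```

View pics/w11.png

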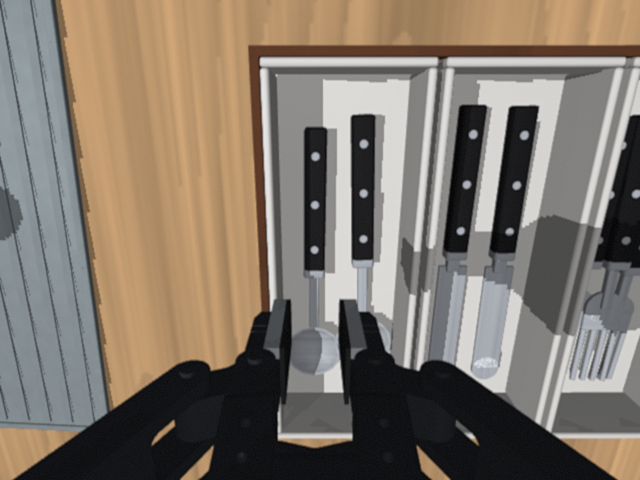

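The spoon lies along its box at (315,240). Last is knife_b.

```bash
python3 -m crank '[{"dp":[-0.1,-0.99,0],"angular":[0,0,0]},{"dp":[-0.1,-0.99,0],"angular":[0,0,0]},{"dp":[-0.1,-0.99,0],"angular":[0,0,0]},{"dp":[-0.1,-0.99,0],"angular":[0,0,0]},{"dp":[-0.1,-0.99,0],"angular":[0,0,0]},{"dp":[-0.1,-0.99,0],"angular":[0,0,0]},{"dp":[-0.1,-0.99,0],"angular":[0,0,0]},{"dp":[-0.1,-0.99,0],"angular":[0,0,0]},{"dp":[-0.1,-0.99,0],"angular":[0,0,0]},{"dp":[-0.1,-0.99,0],"angular":[0,0,0]},{"dp":[-0.1,-0.99,0],"angular":[0,0,0]},{"dp":[-0.1,-0.99,0],"angular":[0,0,0]},{"dp":[-0.1,-0.99,0],"angular":[0,0,0]},{"dp":[-0.1,-0.99,0],"angular":[0,0,0]},{"dp":[-0.1,-0.99,0],"angular":[0,0,0]},{"dp":[-0.1,-0.99,0],"angular":[0,0,0]},{"dp":[-0.1,-0.99,0],"angular":[0,0,-0.1]},{"dp":[-0.1,-0.99,0],"angular":[0,0,-0.1]},{"dp":[-0.1,-0.99,0],"angular":[0,0,-0.1]},{"dp":[-0.1,-0.99,0],"angular":[0,0,-0.1]}]' 0.64 40 >/dev/null
python3 -m crank '[{"dp":[0,0,0],"angular":[0,0,0]},{"dp":[0,0,0],"angular":[0,0,0]},{"dp":[0,0,0],"angular":[0,0,0]}]' >/dev/null; python3 -c "
import h
h.tcp();w,T=h.wrist('w12');h.handles(w)"
```

```text
t 33.1 tcp [ 469.5 -440.8  148.9] yaw 179.7 tilt [-0.1  0.2] gap 0.365 F [ 0.7  0.  -0.3] g 0 q6 -2.49
[299 204  21 124] c [ 495.  -444.2] sz [14. 97.] ang 89.1 z 0.017
```

View pics/w12.png

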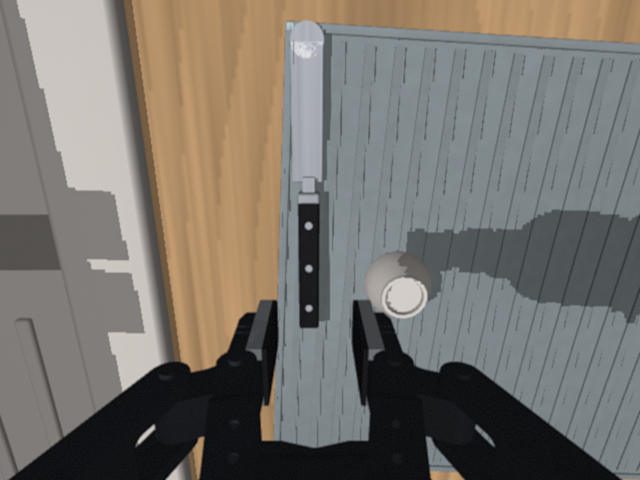

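knife_b is at (308,265), with the dish at (400,285) clear to the right. I'll shift 3 mm, then lower and grip.

```bash
python3 -m crank '[{"dp":[0.01,-0.1,-0.8],"angular":[0,0,-0.5]},{"dp":[0,0,-0.8],"angular":[0,0,0]},{"dp":[0,0,-0.8],"angular":[0,0,0]},{"dp":[0,0,-0.8],"angular":[0,0,0]},{"dp":[0,0,-0.5],"angular":[0,0,0]},{"dp":[0,0,-0.33],"angular":[0,0,0]},{"dp":[0,0,0],"angular":[0,0,0]}]' - 40 >/dev/null; python3 -c "import h;h.tcp()"
python3 -m crank '[{"dp":[0,0,0],"angular":[0,0,0]},{"dp":[0,0,0],"angular":[0,0,0]},{"dp":[0,0,0],"angular":[0,0,0]},{"dp":[0,0,0],"angular":[0,0,0]},{"dp":[0,0,0],"angular":[0,0,0]}]' 1 40 >/dev/null; python3 -c "import h;h.tcp()"
```

```text
t 33.9 tcp [ 470.  -444.4   28.1] yaw 179.2 tilt [-0.1  0.1] gap 0.358 F [-0.8  0.7 -0.6] g 0 q6 -2.49
t 34.4 tcp [ 470.7 -446.    30.2] yaw 179.1 tilt [ 0.1 -0.1] gap 0.155 F [-0.5  0.4  3.5] g 40 q6 -2.49
```

```bash
python3 -m crank '[{"dp":[0,0,0.5],"angular":[0,0,0]},{"dp":[0,0,1],"angular":[0,0,0]},{"dp":[0,0,1],"angular":[0,0,0]},{"dp":[0,0,1],"angular":[0,0,0]},{"dp":[0.1,1,0.5],"angular":[0,0,0]},{"dp":[0.1,1,0],"angular":[0,0,-8.5]},{"dp":[0.1,1,0],"angular":[0,0,-8.5]},{"dp":[0.1,1,0],"angular":[0,0,-8.5]},{"dp":[0.1,1,0],"angular":[0,0,-8.5]},{"dp":[0.1,1,0],"angular":[0,0,-8.5]},{"dp":[0.1,1,0],"angular":[0,0,-8.5]},{"dp":[0.1,1,0],"angular":[0,0,-8.5]},{"dp":[0.1,1,0],"angular":[0,0,-8.5]},{"dp":[0.1,1,0],"angular":[0,0,-8.5]},{"dp":[0.1,1,0],"angular":[0,0,-8.5]},{"dp":[0.1,1,0],"angular":[0,0,-8.5]},{"dp":[0.1,1,0],"angular":[0,0,-8.5]},{"dp":[0.1,1,0],"angular":[0,0,-8.5]},{"dp":[0.1,1,0],"angular":[0,0,-8.5]},{"dp":[0.1,1,0],"angular":[0,0,-8.5]}]' - 40 >/dev/null
python3 -m crank '[{"dp":[0,1,0],"angular":[0,0,-8.5]},{"dp":[0,1,0],"angular":[0,0,-8.5]},{"dp":[0,1,0],"angular":[0,0,-8.5]},{"dp":[0,1,0],"angular":[0,0,-8.5]},{"dp":[0,1,0],"angular":[0,0,-8.5]},{"dp":[0,1,0],"angular":[0,0,-8.5]},{"dp":[0,1,0],"angular":[0,0,-0.6]},{"dp":[0,0.8,0],"angular":[0,0,0]},{"dp":[0,0,0],"angular":[0,0,0]},{"dp":[0,0,0],"angular":[0,0,0]},{"dp":[0,0,0],"angular":[0,0,0]}]' >/dev/null
python3 -c "import h;h.tcp()"
```

```text
t 37.5 tcp [518.1 267.7 149.6] yaw 0.0 tilt [-0. -0.] gap 0.157 F [ 0.6 -0.7  0. ] g 39 q6 1.86
```

```bash
python3 -m crank '[{"dp":[0.03,0.02,-0.8],"angular":[0,0,0]},{"dp":[0,0,-0.8],"angular":[0,0,0]},{"dp":[0,0,-0.8],"angular":[0,0,0]},{"dp":[0,0,-0.6],"angular":[0,0,0]},{"dp":[0,0,-0.35],"angular":[0,0,0]},{"dp":[0,0,0],"angular":[0,0,0]},{"dp":[0,0,0],"angular":[0,0,0]}]' >/dev/null; python3 -c "import h;h.tcp()"
python3 -m crank '[{"dp":[0,0,0],"angular":[0,0,0]},{"dp":[0,0,0],"angular":[0,0,0]},{"dp":[0,0,0],"angular":[0,0,0]}]' 0.74 >/dev/null
python3 -m crank '[{"dp":[0,0,0.3],"angular":[0,0,0]},{"dp":[0,0,0.6],"angular":[0,0,0]},{"dp":[0,0,0.9],"angular":[0,0,0]},{"dp":[0,0,0.9],"angular":[0,0,0]},{"dp":[0,0,0.9],"angular":[0,0,0]},{"dp":[0,0,0.9],"angular":[0,0,0]},{"dp":[0,0,0],"angular":[0,0,0]},{"dp":[0,0,0],"angular":[0,0,0]}]' >/dev/null
python3 - <<'E'
import h
h.tcp();w,T=h.wrist("w13");h.handles(w)
import numpy as np
from station import vision
P=h.cloud(vision.snapshot("scene"))
m=(P[...,2]>.020)&(P[...,2]<.04)&(P[...,1]<0)&(P[...,0]>.45)&(P[...,0]<.6)
print([ (P[m&(P[...,1]>a)&(P[...,1]<b)].min(0).round(3),P[m&(P[...,1]>a)&(P[...,1]<b)].max(0).round(3)) for a,b in((-.2,-.06),(-.42,-.33))])
E
```

```text
t 38.2 tcp [519.7 268.7  49.3] yaw -0.0 tilt [0. 0.] gap 0.154 F [ 0.6 -0.1 -0.8] g 39 q6 1.86
t 39.3 tcp [519.3 269.2 184.9] yaw 0.0 tilt [0.1 0. ] gap 0.256 F [-0.4 -0.9  0. ] g 0 q6 1.86
[446 175  36 119] c [507.4 153.1] sz [15. 97.] ang 89.3 z 0.023
[409 186  26 116] c [499.6 185.2] sz [96. 14.] ang 2.3 z 0.023
[(array([ 0.491, -0.131,  0.02 ]), array([ 0.538, -0.084,  0.035])), (array([ 0.49 , -0.402,  0.02 ]), array([ 0.533, -0.358,  0.035]))]
```

View pics/w13.png

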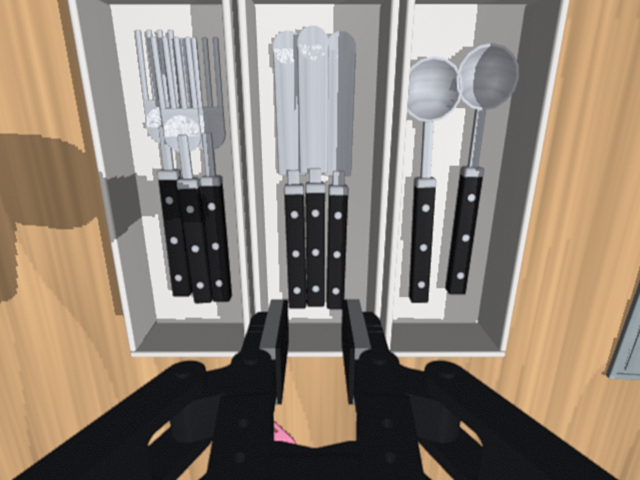

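All five pieces lie straight inside their boxes, handles toward the robot: forks at (190,240), knives at (315,245) and spoons at (445,240). The cutter and dish haven't moved, so I'm handing in.

```bash
python3 -c "
from station import order
print(order.sign_off())"
```

```text
the job is handed in; nothing more can be done
None
```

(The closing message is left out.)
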